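# Set the drilling-jig stop and push the heat sink up to it

### The job

On the drilling jig, push the sliding stop along its rail until its sprung pin clicks into the notch of the index block. Then push the heat sink along its channel until its end rests against the stop, gently enough that the stop stays in the notch. Only push with the fingertips, do not lift the heat sink, and leave the spool, jar and screwdriver where they are.

Things in the scene. Friction and masses are not known exactly. Their poses are not given: they have to be found in the camera images.
- jig: Drilling jig fixed on the bench: plywood board 170 x 460 x 12 mm, long along its y. Origin at bench level; x points away from the robot. An open-ended channel runs along y, centred at x = -20 mm, floor = board top (12 mm above the bench), 45 mm wide between aluminium strips 6 mm high. Beyond it, at x = 35 mm, a steel guide rail 12 mm wide, 14 mm high, along y. The ends are open.
- stop (a joint): Travel of the sliding stop along the rail in m, 0 to 0.24, growing towards the jig's -y end: jig y of the stop's centre = 0.175 - value. It starts near the +y end, at least 40 mm to the +y side of the notch, so it is pushed towards -y. It slides with about 1.5 N of friction (2 N at 50 mm/s).
- stop_back (a point): Point on the flat +y face of the sliding stop, where it is pushed: 15 mm to +y of the stop's centre, jig x = -5 mm, 30 mm above the bench. The stop is an L-shaped aluminium block 30 mm long in y: a body on the rail (38 mm wide, top 46 mm above the bench, black knob 12 mm high on it) and an arm (19 to 41 mm above the bench) from it across the channel to jig x = -37 mm.
- stop_face (a point): Middle of the flat -y face of the stop's arm, over the channel's centre line, 30 mm above the bench: the heat sink must end against this face. Axes parallel to the jig's. The stop's centre is 15 mm to +y of it.
- stop_pin (a point): Ball (8 mm across) of the sprung pin on the far (+x) side of the sliding stop, at the middle of the stop's length, 30 mm above the bench. The pin meets the lobe 16 mm before the notch and needs about 6 N beyond sliding friction to climb it, then snaps into the notch from up to 4 mm either side; about 8 N beyond friction drives it out again.
- notch (a point): Where the pin's ball sits in the notch: the valley between two round vertical lobes (16 mm across, 12 mm apart) on the rail side of the index block, a steel block 50 mm long in y, 26 mm high, screwed to the board beyond the rail. It stands elsewhere along the rail in each run. The pin is in when stop_pin and this point agree along the jig's y. Axes parallel to the jig's.
- sink (a point): Centre of the loose finned aluminium heat sink in the channel: 80 mm long (its y, along the channel), 40 wide, 30 high, about 0.2 kg, centre 27 mm above the bench. It starts near the -y end and is pushed towards +y on its -y end face. It touches the stop when its centre is 40 mm to the -y side of stop_face.
- spool: Bystander: grey solder spool standing on its flange, 54 mm in diameter, 42 mm high, origin under its centre. Leave alone.
- jar: Bystander: small jar with black cap, 44 mm in diameter, 55 mm high, origin under its centre. Leave alone.
- driver: Bystander: screwdriver 170 mm long lying on the bench between jig and robot, roughly along the jig, along its own x axis. Leave alone.
Not all that is in view belongs to the job. What is shaped like the part that bears sink but red or turquoise is not meant.

How it is judged (in metres and radians):
On the way, in this order (a step that is already met when the one before it is completed fails the run):
1. the stop's pin sits in the notch of the index block, at rest (y of stop_pin in the frame of notch between -0.003 and 0.003 m and velocity of joint stop between -0.01 and 0.01 m/s), for 0.2 s.
2. the heat sink's end is against the stop, the stop still in the notch (y of stop_pin in the frame of notch between -0.003 and 0.003 m and y of sink in the frame of stop_face between -0.0425 and -0.037 m and x of sink in the frame of stop_face between -0.008 and 0.008 m and angle between sink's own z axis and vertical below 0.05 rad and angle between the y axis of sink and the y axis of jig, either way round below 0.1 rad and z of sink in the frame of jig between 0.024 and 0.031 m), for 0.2 s.
At the end, for the whole second after the job is handed in: The stop is at rest with its pin in the notch (within 3 mm along the rail), and the heat sink lies flat in its channel with its end within 2.5 mm of the stop's face (all of step 2 and velocity of joint stop between -0.005 and 0.005 m/s); the robot touches nothing.
It fails at once if the heat sink is lifted or tipped out of its channel (z of sink in the frame of jig above 0.035 m or angle between sink's own z axis and vertical above 0.3 rad).
It fails at once if the spool, jar or screwdriver is moved (distance of any of spool, jar, driver from where it was at the start of the episode above 0.015 m).
It also fails if it takes over 58 s, if anything falls off the work surface, if the arm or the gripper's body presses on something with over 40 N, if the wrist force passes 120 N, or if a joint passes its speed limit or range.

### The arm

A 6-joint arm with a two-finger parallel gripper is mounted at the origin on the work surface. World frame = base frame: x ahead of the robot, y to its left, z up, the work surface at z = 0. Lengths are in m, angles in degrees, forces in N, time in s.
With the tool pointing down it reaches from about 0.375 to 0.975 m from the base axis. Payload 3.8 kg.
Tool frame: the origin (TCP) lies at the very end of the fingers, on their centre line; the grasp point (between the pads) lies 19 mm behind it; z points along the fingers, y is the line along which they close (so a half turn about z gives the same grasp; the last joint's range is limited). The gripper opens to 85 mm and grips with 20 to 120 N. Pads are 22 mm wide; open, the fingers measure 114 mm over their backs; the gripper's body (76 mm by 85 mm) begins 54 mm behind the grasp point. The pads swing forward as they close: fully open they stand 13 mm farther back than shut.
Start: joints at [63.776, 15.12, 91.902, -0, 72.978, -2.114], TCP at [0.276, 0.616, 0.231] pointing down, gripper open.
Joint ranges: [-150.88, 150.88], [-54.13, 125.18], [17.81, 147.31], [-75.09, 255.09], [0, 152.58], [-146.25, 146.25]. Speed limits (degrees/s): [147.25, 147.25, 180, 180, 180, 180].

### API

Orientations are given as a 3x3 rotation matrix whose columns are the frame's x, y, z axes.
In Python, from cell import manip gives the robot as it stands.
- The arm moves only by the tool carry_out, never from a script. Its argument "increments" is a list of rows, each a list of 3 entries, a list of its own where there are three numbers: the shift along the tool's x, y, z in m, then the turn about the tool's z in rad, then the closure, from -1 (fully open) to 1 (shut). A call has exactly 10 rows; each row shifts and turns the commanded pose from where the row before left it, along the tool's axes as they then stand; what a row does not reach is not made up. A row lasts 1/12 s, in which the tool goes at most 41.7 mm and 7.16 degrees, less where a joint would pass 70% of its speed; a pose out of reach is approached as far as the arm can. A call is refused whole if a number of a shift passes 0.0417 or a number of a turn 0.125, either way. A call with a gripper value outside its range is refused whole. The fingers move at their own pace and stop on an object; "force" is the grip in N (left out, the last holds). Time passes only in rows, so rows that do not move let the fingers close, or fill a call up. It gives the time, the measured TCP pose, the force, the opening and the grip force at its end, in the units of the state.
- manip.read_state(): the state, without advancing time (a new reading comes with each control period).
- manip.read_camera(name): name is "scene" or "top" or "wrist"; returns the picture (384x512x3 uint8, red, green, blue); there is no depth.
- manip.get_calibration(name): a dict with "fx", "fy", "cx", "cy" (pixels), "R" (3x3) and "t" (3): a world point X has camera coordinates R X + t. Camera axes: x right, y down, z forward; pixel columns grow to the right and rows downward; lengths in m; the calibration is good to about 2 mm. A picture is of the moment at which its call begins: read the wrist's pose just before it. get_calibration takes no time and is no camera call; for the wrist camera it gives the pose at the moment of the call.
- manip.job_done(): hands the job in; it is judged then, once.
The state is a dict: "time": time; "q": joint angles; "qvel": joint speeds; "joint_efforts": joint torques, N m; "tool_pos": TCP position; "tool_rot": TCP orientation; "force": force on the tool from outside, world axes, zero at the start; "wrist_torque": the same for the moment, N m; "width": opening from 0.0 (shut) to 1.0 (fully open); "gripper_force": force on a finger pad.
Only numpy, scipy, OpenCV 4.12 (cv2) and the standard library are available. Lean on these libraries where they do the work, as an engineer would, in place of code of your own. Each camera call takes 0.05 s, during which the arm holds its last target. There are 200 camera calls.

## Working session

There is one attempt and no reset: what is moved stays moved. The work goes in short steps, Python scripts to look and compute and a tool call to move; the robot and the scene stay as the last step left them, time stands still between calls to the robot, and variables do not carry over. Pictures are saved under pics/ and viewed, at most 10 in all, crops included, and the job is handed in when it is done.

Besides the shell and the picture viewer there is one more tool, called after "Call:" as name(argument=value, ...) on one line, values as JSON. carry_out: Moves the arm, as the interface text tells. Its arguments: {"type":"object","properties":{"increments":{"type":"array","items":{"type":"array"}},"force":{"type":"number"}},"required":["increments"]}

```bash
mkdir -p pics; python3 - <<'E'
from cell import manip
import cv2,numpy as np
s=manip.read_state();print(s['time'],s['tool_pos'],np.round(s['tool_rot'],3).tolist(),s['width'])
for n in('scene','top'):
    im=manip.read_camera(n);cv2.imwrite(f'pics/{n}0.png',im[:,:,::-1])
    c=manip.get_calibration(n);print(n,{k:np.round(v,4).tolist() for k,v in c.items()})
E
```

```text
0.0 [0.27540195 0.61546291 0.22992904] [[-0.913, 0.408, -0.001], [0.408, 0.913, -0.002], [0.0, -0.002, -1.0]] 1.000316766536658
scene {'fx': 365.8543, 'fy': 365.8543, 'cx': 252.7497, 'cy': 191.5116, 'R': [[0.1101, 0.9937, -0.0192], [0.6415, -0.0858, -0.7623], [-0.7592, 0.0716, -0.6469]], 't': [-0.0238, -0.3004, 1.2255]}
top {'fx': 380.2007, 'fy': 380.2007, 'cx': 252.5837, 'cy': 182.075, 'R': [[0.0043, -1.0, 0.0018], [-0.9843, -0.0045, -0.1762], [0.1762, -0.001, -0.9844]], 't': [-0.0222, 0.5396, 0.8157]}
```

View pics/scene0.png

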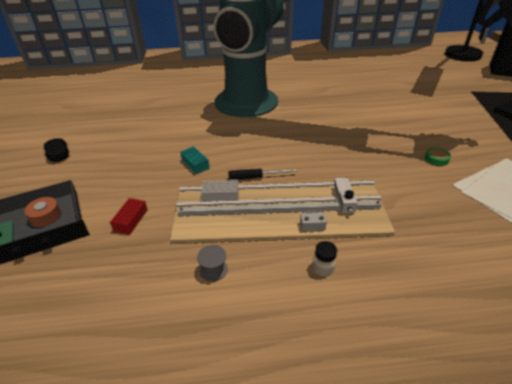

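View pics/top0.png

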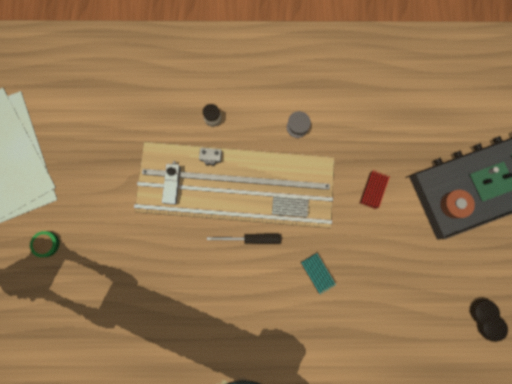

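The scene view shows the jig with the stop at about (346,195), the index block at (313,222) and the sink at (220,190). In the top view the stop is at (171,184), the block at (210,156), the sink at (290,207), the spool at (299,123), the jar at (212,114) and the screwdriver at (245,239). I'll enlarge both views for accurate pixels.

```bash
cat > h.py <<'E'
from cell import manip
import cv2,numpy as np
def ray(n,uv,z,c=None):
    c=c or manip.get_calibration(n);R=np.array(c['R']);t=np.array(c['t'])
    d=R.T@np.array([(uv[0]-c['cx'])/c['fx'],(uv[1]-c['cy'])/c['fy'],1]);o=-R.T@t
    return o+d*(z-o[2])/d[2]
def crop(src,dst,x0,y0,x1,y1,k):
    im=cv2.imread(src)[y0:y1,x0:x1];cv2.imwrite(dst,cv2.resize(im,None,fx=k,fy=k,interpolation=cv2.INTER_CUBIC))
E
python3 - <<'E'
from h import *
crop('pics/top0.png','pics/top0c.png',125,135,345,235,3.6)
im=cv2.imread('pics/top0.png');hsv=cv2.cvtColor(im,cv2.COLOR_BGR2HSV)
for p in [(180,150),(300,165),(100,150),(290,207),(171,190),(210,157)]:print(p,hsv[p[1],p[0]])
E
```

```text
(180, 150) [ 21 103 191]
(300, 165) [ 21 102 193]
(100, 150) [ 16 117 152]
(290, 207) [ 30  21 149]
(171, 190) [ 48  16 204]
(210, 157) [ 25  28 175]
```

View pics/top0c.png

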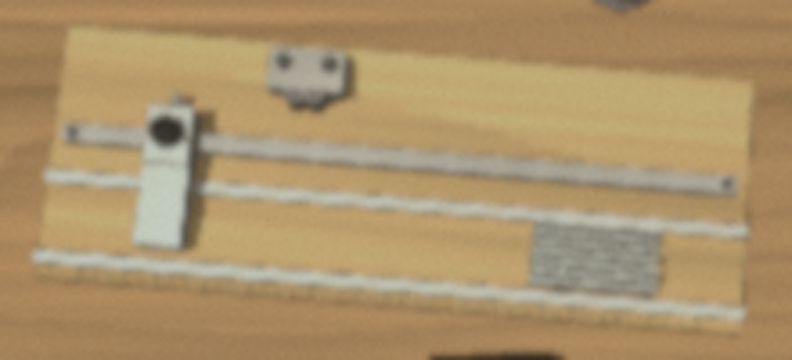

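The crop shows the pin ball at about (178,98), the lobes' valley at (305,100), the stop arm's +y edge from (150,165) to (134,243), and the sink spanning columns 530–660. The board corners are visible.

```bash
cat >> h.py <<'E'
def P(u,v,z): return ray('top',(125+(u+.5)/3.6-.5,135+(v+.5)/3.6-.5),z)
E
python3 - <<'E'
from h import *
np.set_printoptions(precision=4,suppress=True)
TL,TR,BL,BR=[P(*p,.012) for p in((68,28),(752,83),(36,268),(742,330))]
print('corners',TL,TR,BL,BR,np.linalg.norm(TL-TR),np.linalg.norm(BL-BR),np.linalg.norm(TL-BL),np.linalg.norm(TR-BR))
r0,r1=P(72,132,.026),P(728,184,.026); print('rail',r0,r1)
dirs=[]
for a,b in((TL,TR),(r0,r1),(P(48,176,.018),P(746,231,.018)),(P(36,257,.018),P(744,314,.018))):
    d=a-b;print(np.degrees(np.arctan2(-d[0],d[1])));dirs.append(np.arctan2(-d[0],d[1]))
a=np.mean(dirs);R=np.array([[np.cos(a),-np.sin(a),0],[np.sin(a),np.cos(a),0],[0,0,1]])
c=(r0+r1)/2; o=c-R@[.035,0,0];o[2]=0
yc=np.mean([(R.T@(p-o))[1] for p in(TL,TR,BL,BR)]);print('deg',np.degrees(a),'origin',o,'yc',yc)
np.savez('jig.npz',R=R,o=o)
for n,p in dict(TL=(68,28,.012),TR=(752,83,.012),BL=(36,268,.012),BR=(742,330,.012),pin=(178,98,.030),notch=(305,102,.03),notch2=(305,102,.038),bl=(268,70,.038),br=(350,75,.038),arm1=(150,165,.041),arm2=(134,243,.041),armr=(183,247,.041),s1=(530,255,.042),s2=(660,262,.042),strip1=(400,203,.018),strip2=(400,286,.018)).items(): print(n,R.T@(P(*p)-o))
for n,p,z in(('spool',(299,123),.042),('jar',(211,110),.055),('drvL',(208,239),.01),('drvR',(282,239),.015)):
    w=ray('top',p,z);print(n,w,R.T@(w-o))
E
```

```text
corners [0.6421 0.2435 0.012 ] [ 0.6064 -0.2135  0.012 ] [0.4808 0.2555 0.012 ] [ 0.4428 -0.2016  0.012 ] 0.4584447909748531 0.45866811838194255 0.1617480335916832 0.1640784581275152
rail [0.5681 0.233  0.026 ] [ 0.5358 -0.1927  0.026 ]
-4.467280652480427
-4.3456511436549095
-4.294757000284743
-4.350287103954567
deg -4.364493975093662 origin [0.517  0.0228 0.    ] yc 0.00014921347324908796
TL [0.1079 0.2296 0.012 ]
TR [ 0.1071 -0.2288  0.012 ]
BL [-0.0538  0.2292  0.012 ]
BR [-0.057  -0.2294  0.012 ]
pin [0.0622 0.1465 0.03  ]
notch [0.0662 0.0639 0.03  ]
notch2 [0.0644 0.0629 0.038 ]
bl [0.0836 0.0889 0.038 ]
br [0.0846 0.0357 0.038 ]
arm1 [0.0149 0.1566 0.041 ]
arm2 [-0.0356  0.1607  0.041 ]
armr [-0.0356  0.1296  0.041 ]
s1 [-0.0232 -0.0885  0.042 ]
s2 [-0.021  -0.1702  0.042 ]
strip1 [ 0.0068 -0.0028  0.018 ]
strip2 [-0.047  -0.0076  0.018 ]
spool [ 0.6825 -0.1284  0.042 ] [ 0.1765 -0.1382  0.042 ]
jar [0.7087 0.0779 0.055 ] [0.1869 0.0695 0.055 ]
drvL [0.4124 0.0826 0.01  ] [-0.1088  0.0517  0.01  ]
drvR [ 0.413 -0.088  0.015] [-0.0953 -0.1184  0.015 ]
```

Pushing plan, in jig coordinates: the stop's centre is at y≈0.145, the notch at 0.063 and the sink's -y end at -0.170. I'll align the tool to the jig with the fingers shut, then approach.

Call:
carry_out(increments=[[[0,0,0],-0.115,1],[[0,0,0],-0.115,1],[[0,0,0],-0.113,1],[[-0.024,-0.031,0],0,1],[[-0.024,-0.031,0],0,1],[[-0.024,-0.031,0],0,1],[[-0.024,-0.031,0],0,1],[[-0.024,-0.031,0],0,1],[[-0.024,-0.031,0],0,1],[[-0.024,-0.031,0],0,1]], force=40)

```text
time: 0.93
tool_pos: [0.4267, 0.3848, 0.2308]
tool_rot: [[-0.997, 0.077, -0.001], [0.077, 0.997, -0.001], [0.001, -0.001, -1.0]]
force: [1.1, -0.3, -0.3]
width: -0.002
gripper_force: 0.0
```

```bash
cat >> h.py <<'E'
J=np.load('jig.npz')
def st():
    s=manip.read_state();R=J['R'];T=np.array(s['tool_rot'])
    print('t',s['time'],'jig',np.round(R.T@(np.array(s['tool_pos'])-J['o']),4),'yawerr',np.round(np.degrees(np.arctan2(*(R.T@T)[:2,1])),2),'F',np.round(R.T@np.array(s['force']),2),'w',s['width'])
E
python3 -c "from h import *;st()"
```

```text
t 0.9333 jig [-0.1176  0.3541  0.2308] yawerr 0.07 F [ 1.11 -0.19 -0.3 ] w -0.0016032128099429843
```

Call:
carry_out(increments=[[[-0.0225,-0.03,0],0,1],[[-0.0225,-0.03,0],0,1],[[-0.0225,-0.03,0],0,1],[[-0.0225,-0.03,0],0,1],[[-0.0225,-0.028,0.01],0,1],[[0,0,0.035],0,1],[[0,0,0.035],0,1],[[0,0,0.035],0,1],[[0,0,0.03],0,1],[[0,0,0],0,1]])

```text
time: 1.77
tool_pos: [0.521, 0.2278, 0.0786]
tool_rot: [[-0.997, 0.078, -0.013], [0.078, 0.997, -0.005], [0.013, -0.006, -1.0]]
force: [-1.1, -0.1, -0.6]
width: -0.0
gripper_force: 0.0
```

```bash
python3 - <<'E'
from h import *
st();c=manip.get_calibration('wrist')
im=manip.read_camera('wrist');cv2.imwrite('pics/w1.png',im[:,:,::-1]);np.save('w1.npy',c)
E
```

```text
t 1.7667 jig [-0.0116  0.2047  0.0786] yawerr 0.12 F [-1.07 -0.17 -0.56] w -0.0004513214751457169
```

View pics/w1.png

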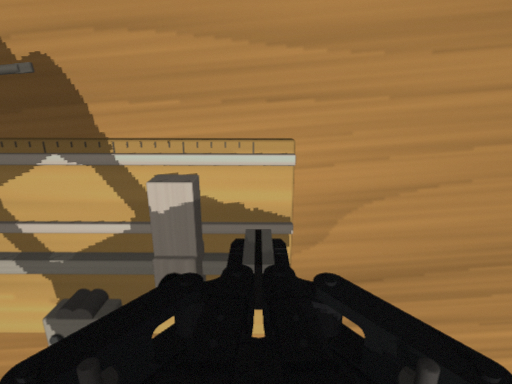

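The wrist view shows the shut fingers at (258,240), clear to the +y side of the stop's face at column 200. Next I go down and make contact.

Call:
carry_out(increments=[[[0,0,0.026],0,1],[[0,0,0.027],0,1],[[0,-0.008,0],0,1],[[0,-0.006,0],0,1],[[0,-0.004,0],0,1],[[0,-0.004,0],0,1],[[0,-0.004,0],0,1],[[0,-0.004,0],0,1],[[0,-0.004,0],0,1],[[0,-0.004,0],0,1]])

```text
time: 2.65
tool_pos: [0.5248, 0.1927, 0.0344]
tool_rot: [[-0.997, 0.078, 0.002], [0.078, 0.997, 0.001], [-0.002, 0.001, -1.0]]
force: [-1.0, 2.3, 4.0]
width: -0.0
gripper_force: 1.7
```

```bash
python3 -c "from h import *;st()"
```

```text
t 2.65 jig [-0.0052  0.17    0.0344] yawerr 0.12 F [-1.13  2.26  3.98] w -0.0003262029725048201
```

Call:
carry_out(increments=[[[0,-0.002,0.003],0,1],[[0,-0.004,0.003],0,1],[[0,-0.004,0],0,1],[[0,-0.004,0],0,1],[[0,-0.004,0],0,1],[[0,-0.004,0],0,1],[[0,-0.004,0],0,1],[[0,-0.004,0],0,1],[[0,-0.004,0],0,1],[[0,-0.004,0],0,1]])

```text
time: 3.48
tool_pos: [0.5212, 0.1542, 0.0273]
tool_rot: [[-0.997, 0.078, 0.0], [0.078, 0.997, 0.0], [-0.0, 0.0, -1.0]]
force: [1.5, 2.0, -0.1]
width: -0.003
gripper_force: 1.0
```

```bash
cat >> h.py <<'E'
def look(f):
    st();im=manip.read_camera('top')[:,:,::-1];cv2.imwrite(f'pics/{f}.png',im);crop(f'pics/{f}.png',f'pics/{f}c.png',125,135,345,235,3.6)
E
python3 -c "from h import *;look('t2')"
```

```text
t 3.4833 jig [-0.0059  0.1314  0.0273] yawerr 0.09 F [ 1.35  2.13 -0.07] w -0.002774118007379544
```

View pics/t2c.png

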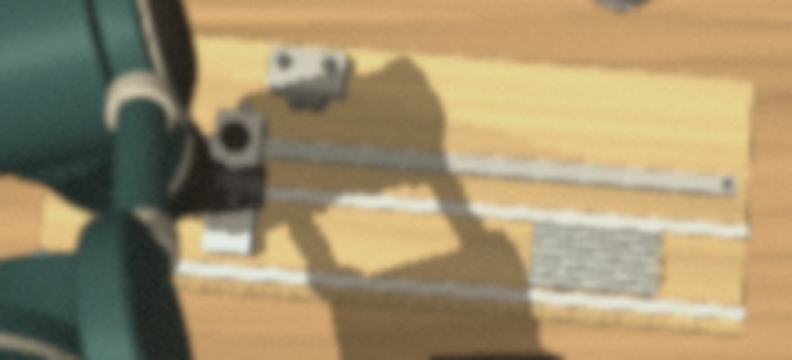

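The view shows the arm of the stop now spanning columns 203–253, ahead of the fingers, and its face at y≈0.116. That gives a fingertip offset of about 15 mm. I'll carry on more slowly to the lobe.

Call:
carry_out(increments=[[[0,-0.004,0],0,1],[[0,-0.004,0],0,1],[[0,-0.004,0],0,1],[[0,-0.004,0],0,1],[[0,-0.004,0],0,1],[[0,-0.002,0],0,1],[[0,-0.002,0],0,1],[[0,-0.002,0],0,1],[[0,-0.002,0],0,1],[[0,0,0],0,1]])

```text
time: 4.37
tool_pos: [0.5187, 0.1272, 0.0272]
tool_rot: [[-0.997, 0.078, -0.0], [0.078, 0.997, 0.001], [0.0, 0.001, -1.0]]
force: [-0.5, 4.5, -0.3]
width: 0.002
gripper_force: 2.0
```

```bash
python3 -c "from h import *;st()"
```

```text
t 4.3667 jig [-0.0063  0.1042  0.0272] yawerr 0.13 F [-0.84  4.47 -0.33] w 0.0017817496658020843
```

Call:
carry_out(increments=[[[0,-0.001,0],0,1],[[0,-0.001,0],0,1],[[0,-0.001,0],0,1],[[0,-0.001,0],0,1],[[0,0,0],0,1],[[0,0,0],0,1],[[0,0,0],0,1],[[0,0,0],0,1],[[0,0,0],0,1],[[0,0,0],0,1]])

```text
time: 5.2
tool_pos: [0.5185, 0.1254, 0.0272]
tool_rot: [[-0.997, 0.079, 0.0], [0.079, 0.997, 0.004], [0.0, 0.004, -1.0]]
force: [-0.1, 12.7, -1.1]
width: -0.003
gripper_force: 6.3
```

```bash
python3 -c "from h import *;st()"
```

```text
t 5.2 jig [-0.0063  0.1024  0.0272] yawerr 0.16 F [-1.09 12.69 -1.13] w -0.0031140640360003053
```

```bash
python3 -c "
from h import *
look('t3')
im=manip.read_camera('scene')[:,:,::-1];cv2.imwrite('pics/s3.png',im)
a=cv2.resize(cv2.imread('pics/s3.png')[165:245,170:400],None,fx=3.4,fy=3.4,interpolation=cv2.INTER_CUBIC)
b=cv2.imread('pics/t3c.png')[:, :782];b=cv2.copyMakeBorder(b[:320],0,0,0,782-b.shape[1],cv2.BORDER_CONSTANT)
cv2.imwrite('pics/m3.png',np.vstack([a[:, :782],b]))
st()"
```

```text
t 5.2 jig [-0.0063  0.1024  0.0272] yawerr 0.16 F [-1.09 12.69 -1.13] w -0.0031140640360003053
t 5.3 jig [-0.0063  0.1024  0.0272] yawerr 0.16 F [-1.02 12.72 -1.86] w -0.002641451577982843
```

View pics/m3.png

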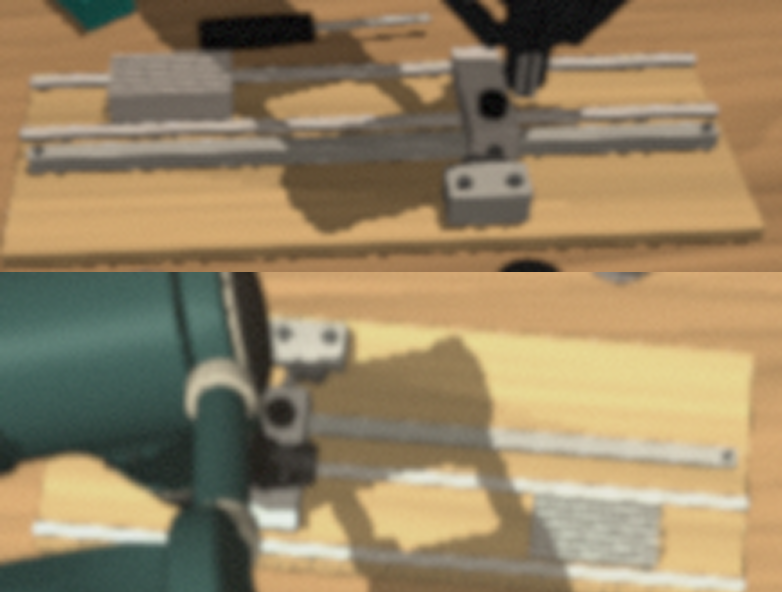

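The pin sits about 7 mm to the +y side of the block's middle, still climbing the lobe: the pin is at (493,152) and the block's hole midpoint at (489,182), before allowing for perspective skew. I'll press slightly further.

Call:
carry_out(increments=[[[0,-0.001,0],0,1],[[0,0,0],0,1],[[0,-0.001,0],0,1],[[0,0,0],0,1],[[0,0,0],0,1],[[0,0,0],0,1],[[0,0,0],0,1],[[0,0,0],0,1],[[0,0,0],0,1],[[0,0,0],0,1]])

```text
time: 6.13
tool_pos: [0.5182, 0.1219, 0.0272]
tool_rot: [[-0.997, 0.078, -0.0], [0.078, 0.997, 0.002], [0.0, 0.002, -1.0]]
force: [0.1, 7.1, -1.4]
width: 0.001
gripper_force: 3.4
```

```bash
python3 -c "from h import *;st()"
```

```text
t 6.1333 jig [-0.0064  0.0989  0.0272] yawerr 0.12 F [-0.42  7.05 -1.43] w 0.00149996111618483
```

Call:
carry_out(increments=[[[0,0,0],0,1],[[0,0,0],0,1],[[0,0,0],0,1],[[0,-0.0005,0],0,1],[[0,0,0],0,1],[[0,0,0],0,1],[[0,0,0],0,1],[[0,0,0],0,1],[[0,0,0],0,1],[[0,0,0],0,1]])

```text
time: 6.97
tool_pos: [0.5182, 0.1217, 0.0272]
tool_rot: [[-0.997, 0.078, -0.0], [0.078, 0.997, 0.002], [0.0, 0.002, -1.0]]
force: [0.4, 8.2, -0.7]
width: 0.002
gripper_force: 4.1
```

```bash
python3 -c "from h import *;st()"
```

```text
t 6.9667 jig [-0.0064  0.0987  0.0272] yawerr 0.13 F [-0.23  8.25 -0.68] w 0.0024640530386963893
```

Call:
carry_out(increments=[[[0,0.01,0],0,1],[[0,0.015,0],0,1],[[0,0,-0.03],0,1],[[0,0,-0.04],0,1],[[0.02,0,-0.03],0,1],[[0.03,-0.01,-0.02],0,1],[[0.03,-0.01,0],0,1],[[0.01,-0.015,0],0,1],[[0,0,0],0,1],[[0,0,0],0,1]])

```text
time: 7.8
tool_pos: [0.4274, 0.1169, 0.1473]
tool_rot: [[-0.997, 0.078, 0.001], [0.078, 0.997, -0.001], [-0.001, -0.001, -1.0]]
force: [-0.3, -0.5, 0.8]
width: -0.0
gripper_force: 0.0
```

```bash
python3 - <<'E'
from h import *
st();c=manip.get_calibration('wrist')
im=manip.read_camera('wrist');cv2.imwrite('pics/w4.png',im[:,:,::-1]);np.save('w4.npy',c)
E
```

```text
t 7.8 jig [-0.0965  0.087   0.1473] yawerr 0.12 F [-0.22 -0.55  0.78] w -0.000277647083922201
```

View pics/w4.png

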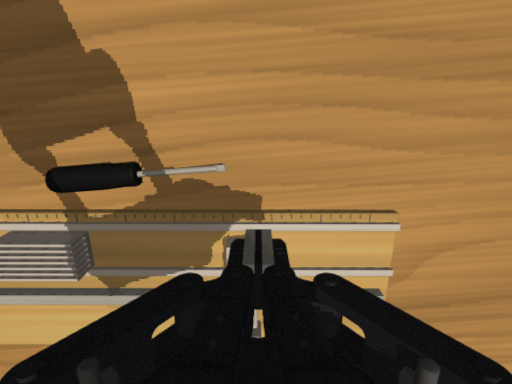

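The fingers hide the stop here; only the sink (40,255) and the driver (130,175) are clear. The fixed cameras should have a free view of it now.

```bash
python3 -c "
from h import *
look('t5')
im=manip.read_camera('scene')[:,:,::-1];cv2.imwrite('pics/s5.png',im)
a=cv2.resize(cv2.imread('pics/s5.png')[170:240,270:400],None,fx=6,fy=6,interpolation=cv2.INTER_CUBIC)[:300]
b=cv2.resize(cv2.imread('pics/t5.png')[140:190,150:280],None,fx=6,fy=6,interpolation=cv2.INTER_CUBIC)
cv2.imwrite('pics/m5.png',np.vstack([a,b]));print(a.shape,b.shape)"
```

```text
t 7.85 jig [-0.0957  0.0874  0.1474] yawerr 0.12 F [0.55 0.24 0.83] w 0.00045508821525114284
(300, 780, 3) (300, 780, 3)
```

View pics/m5.png

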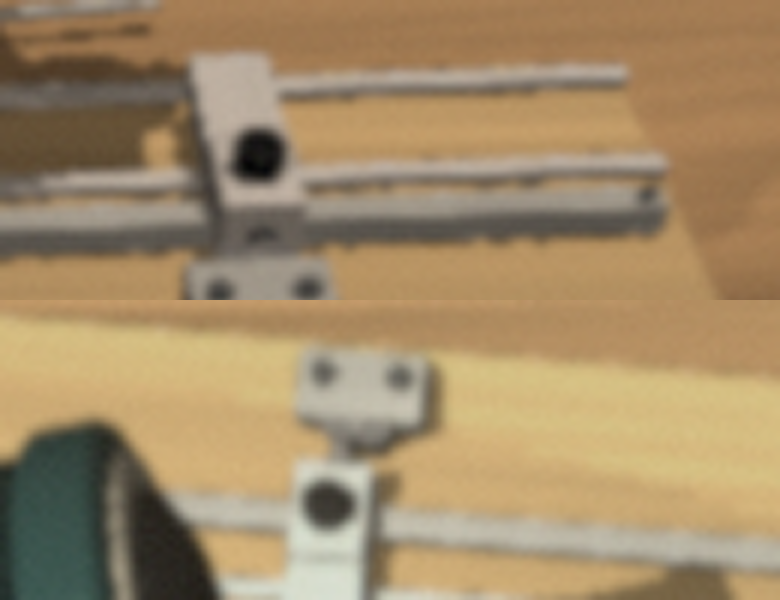

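The top half shows the knob at (328,503) and the pin at (343,445), left of the block's centre (363,~370). I'll compute the offsets.

```bash
python3 - <<'E'
from h import *
R,o=J['R'],J['o']
def T(u,v,z):return np.round(R.T@(ray('top',(150+(u+.5)/6-.5,140+(v-300+.5)/6-.5),z)-o),4)
def S(u,v,z):return np.round(R.T@(ray('scene',(270+(u+.5)/6-.5,170+(v+.5)/6-.5),z)-o),4)
print('T knob',T(328,503,.058),'pin',T(343,445,.034),'holes',T(323,374,.038),T(400,378,.038),'block L/R',T(298,385,.038),T(428,392,.038))
print('T bodyL/R',T(292,500,.046),T(372,500,.046))
print('S knob',S(259,152,.058),'pin',S(263,237,.032),'holes',S(219,292,.038),S(310,289,.038),'body corner',S(215,208,.046),S(303,206,.046))
E
```

```text
T knob [0.035  0.0693 0.058 ] pin [0.063  0.0693 0.034 ] holes [0.0896 0.0793 0.038 ] [0.0904 0.0494 0.038 ] block L/R [0.0844 0.0885 0.038 ] [0.0857 0.038  0.038 ]
T bodyL/R [0.0374 0.0848 0.046 ] [0.0399 0.0544 0.046 ]
S knob [0.0381 0.0702 0.058 ] pin [0.0539 0.0713 0.032 ] holes [0.0866 0.0506 0.038 ] [0.0868 0.0815 0.038 ] body corner [0.0532 0.0534 0.046 ] [0.0538 0.0841 0.046 ]
```

The stop is about 5.5 mm short of the notch, resting near the lobe's crest. I go back and push the last few millimetres.

Call:
carry_out(increments=[[[-0.01,0.015,0],0,1],[[-0.03,0.01,0],0,1],[[-0.03,0.01,0.02],0,1],[[-0.02,0,0.03],0,1],[[0,0,0.04],0,1],[[0,0,0.03],0,1],[[0,-0.01,0],0,1],[[0,-0.006,0],0,1],[[0,-0.004,0],0,1],[[0,0,0],0,1]])

```text
time: 8.78
tool_pos: [0.5209, 0.1247, 0.0295]
tool_rot: [[-0.997, 0.079, 0.004], [0.079, 0.997, 0.0], [-0.004, 0.001, -1.0]]
force: [0.5, -0.6, 0.6]
width: 0.001
gripper_force: 0.0
```

```bash
python3 -c "from h import *;st()"
```

```text
t 8.7833 jig [-0.0039  0.1019  0.0295] yawerr 0.15 F [ 0.52 -0.61  0.61] w 0.00055991776794904
```

Call:
carry_out(increments=[[[0,-0.001,0],0,1],[[0,-0.001,0],0,1],[[0,-0.001,0],0,1],[[0,-0.001,0],0,1],[[0,-0.001,0],0,1],[[0,-0.001,0],0,1],[[0,0,0],0,1],[[0,0,0],0,1],[[0,0,0],0,1],[[0,0,0],0,1]])

```text
time: 9.62
tool_pos: [0.5196, 0.1207, 0.0286]
tool_rot: [[-0.997, 0.078, 0.003], [0.078, 0.997, 0.002], [-0.002, 0.002, -1.0]]
force: [-1.1, 4.9, 4.4]
width: 0.003
gripper_force: 2.6
```

```bash
python3 -c "from h import *;st()"
```

```text
t 9.6167 jig [-0.0049  0.0978  0.0286] yawerr 0.11 F [-1.46  4.79  4.43] w 0.0027191455559847227
```

Call:
carry_out(increments=[[[0,-0.001,0],0,1],[[0,-0.001,0],0,1],[[0,0,0],0,1],[[0,0,0],0,1],[[0,0,0],0,1],[[0,0,0],0,1],[[0,0,0],0,1],[[0,0,0],0,1],[[0,0,0],0,1],[[0,0,0],0,1]])

```text
time: 10.45
tool_pos: [0.5179, 0.117, 0.027]
tool_rot: [[-0.997, 0.078, -0.001], [0.078, 0.997, -0.0], [0.001, -0.0, -1.0]]
force: [0.9, 1.5, 1.0]
width: -0.0
gripper_force: 0.7
```

```bash
python3 -c "from h import *;st()"
```

```text
t 10.45 jig [-0.0063  0.094   0.027 ] yawerr 0.09 F [0.82 1.57 0.96] w -0.00039171076243609546
```

The force dropped and the fingers surged 4 mm, so it looks like a click. I retract towards the sink's far end and check on the way.

Call:
carry_out(increments=[[[0,0.015,0],0,1],[[0,0,-0.025],0,1],[[0,0,-0.035],0,1],[[0,0,-0.035],0,1],[[0.003,-0.041,0],0,1],[[0.003,-0.041,0],0,1],[[0.003,-0.041,0],0,1],[[0.003,-0.041,0],0,1],[[0.002,-0.041,0],0,1],[[0,-0.041,0],0,1]])

```text
time: 11.28
tool_pos: [0.4842, -0.1137, 0.1217]
tool_rot: [[-0.997, 0.077, -0.002], [0.077, 0.997, -0.0], [0.002, -0.0, -1.0]]
force: [1.1, 0.1, 0.5]
width: 0.002
gripper_force: 0.0
```

Call:
carry_out(increments=[[[0,-0.041,0],0,1],[[0,-0.041,0],0,1],[[0,0,0],0,1],[[0,0,0],0,1],[[0,0,0],0,1],[[0,0,0],0,1],[[0,0,0],0,1],[[0,0,0],0,1],[[0,0,0],0,1],[[0,0,0],0,1]])

```text
time: 12.12
tool_pos: [0.4801, -0.1929, 0.1223]
tool_rot: [[-0.997, 0.076, 0.0], [0.076, 0.997, -0.0], [-0.0, -0.0, -1.0]]
force: [-0.9, -1.0, -0.4]
width: 0.001
gripper_force: 0.0
```

```bash
python3 -c "
from h import *
look('t6')
im=manip.read_camera('scene')[:,:,::-1];cv2.imwrite('pics/s6.png',im)
a=cv2.resize(cv2.imread('pics/s6.png')[170:240,270:400],None,fx=6,fy=6,interpolation=cv2.INTER_CUBIC)[:300]
b=cv2.resize(cv2.imread('pics/t6.png')[140:190,150:280],None,fx=6,fy=6,interpolation=cv2.INTER_CUBIC)
cv2.imwrite('pics/m6.png',np.vstack([a,b]))"
```

```text
t 12.1167 jig [-0.0204 -0.2179  0.1223] yawerr 0.01 F [-0.77 -1.11 -0.38] w 0.001299188156952032
```

View pics/m6.png

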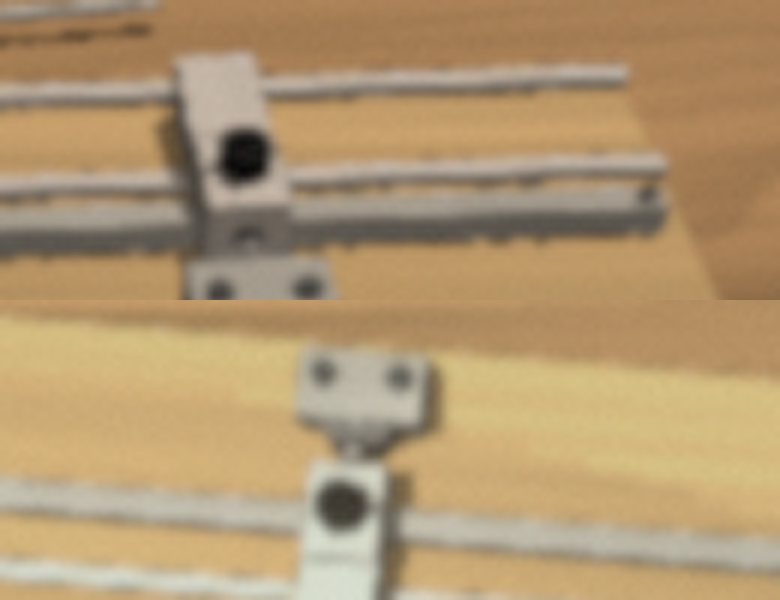

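The knob is now at (343,505), about 6 mm further, and the pin is centred between the lobes, so the stop is in the notch at y≈0.0635. Now the sink, whose final TCP y should be about -0.045.

Call:
carry_out(increments=[[[0,0,0.033],0,1],[[0,0,0.033],0,1],[[0,0,0.03],0,1],[[0,0,0],0,1],[[0,0.005,0],0,1],[[0,0.005,0],0,1],[[0,0.005,0],0,1],[[0,0.005,0],0,1],[[0,0.005,0],0,1],[[0,0.005,0],0,1]])

```text
time: 13.05
tool_pos: [0.4832, -0.1635, 0.0276]
tool_rot: [[-0.997, 0.077, 0.002], [0.077, 0.997, -0.001], [-0.002, -0.001, -1.0]]
force: [-0.2, 0.8, -0.6]
width: 0.002
gripper_force: 0.0
```

```bash
python3 -c "from h import *;st()"
```

```text
t 13.05 jig [-0.0195 -0.1883  0.0276] yawerr 0.08 F [-0.3   0.77 -0.64] w 0.0015651107468184857
```

Call:
carry_out(increments=[[[0,0.004,0],0,1],[[0,0.004,0],0,1],[[0,0.004,0],0,1],[[0,0.005,0],0,1],[[0,0.005,0],0,1],[[0,0.005,0],0,1],[[0,0.005,0],0,1],[[0,0.005,0],0,1],[[0,0.005,0],0,1],[[0,0.005,0],0,1]])

```text
time: 13.88
tool_pos: [0.4859, -0.1165, 0.0263]
tool_rot: [[-0.997, 0.078, -0.0], [0.078, 0.997, -0.0], [0.0, -0.0, -1.0]]
force: [0.9, -1.6, 2.1]
width: -0.002
gripper_force: 1.3
```

Call:
carry_out(increments=[[[0,0.005,0],0,1],[[0,0.005,0],0,1],[[0,0.005,0],0,1],[[0,0.005,0],0,1],[[0,0.005,0],0,1],[[0,0.005,0],0,1],[[0,0.005,0],0,1],[[0,0.005,0],0,1],[[0,0.005,0],0,1],[[0,0.005,0],0,1]])

```text
time: 14.72
tool_pos: [0.4898, -0.0666, 0.0263]
tool_rot: [[-0.997, 0.078, -0.0], [0.078, 0.997, -0.0], [0.0, -0.0, -1.0]]
force: [-0.9, -2.5, 1.8]
width: 0.0
gripper_force: 1.2
```

```bash
python3 -c "from h import *;st()"
```

```text
t 14.7167 jig [-0.0204 -0.0912  0.0263] yawerr 0.09 F [-0.69 -2.54  1.78] w 0.00014955844650430087
```

Call:
carry_out(increments=[[[0,0.005,0],0,1],[[0,0.005,0],0,1],[[0,0.005,0],0,1],[[0,0.005,0],0,1],[[0,0.004,0],0,1],[[0,0.003,0],0,1],[[0,0.002,0],0,1],[[0,0.002,0],0,1],[[0,0.002,0],0,1],[[0,0,0],0,1]])

```text
time: 15.55
tool_pos: [0.4923, -0.0338, 0.0262]
tool_rot: [[-0.997, 0.078, -0.0], [0.078, 0.997, 0.0], [0.0, 0.0, -1.0]]
force: [0.3, -1.3, -0.8]
width: 0.002
gripper_force: 0.2
```

```bash
python3 -c "
from h import *
look('t7')
im=cv2.imread('pics/t7.png')
cv2.imwrite('pics/t7d.png',cv2.resize(im[140:230,160:290],None,fx=6,fy=6,interpolation=cv2.INTER_CUBIC))"
```

```text
t 15.55 jig [-0.0204 -0.0583  0.0262] yawerr 0.1 F [ 0.4  -1.28 -0.77] w 0.002280979451750226
```

View pics/t7d.png

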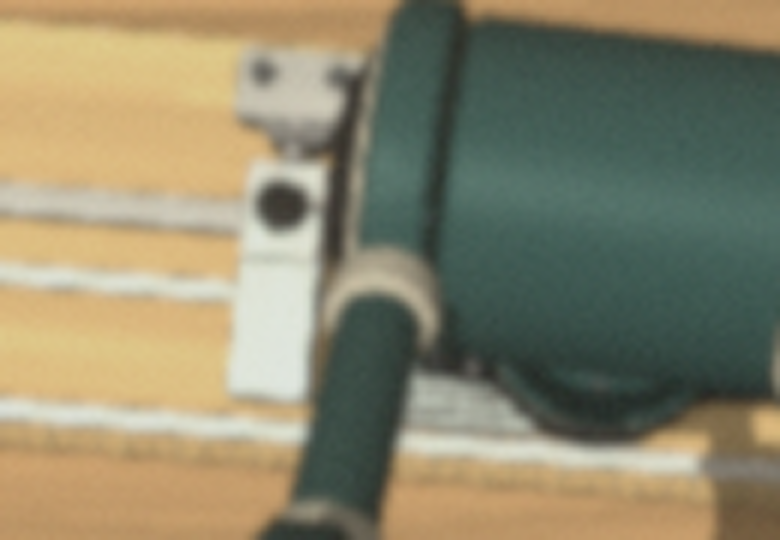

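The view shows the knob at (283,205), so the stop hasn't moved; the wrist hides the gap to the sink. I'll go on in millimetre steps, watching the force.

Call:
carry_out(increments=[[[0,0.001,0],0,1],[[0,0.001,0],0,1],[[0,0.001,0],0,1],[[0,0.001,0],0,1],[[0,0.001,0],0,1],[[0,0.001,0],0,1],[[0,0.001,0],0,1],[[0,0.001,0],0,1],[[0,0.001,0],0,1],[[0,0,0],0,1]])

```text
time: 16.43
tool_pos: [0.4931, -0.025, 0.0263]
tool_rot: [[-0.997, 0.078, 0.0], [0.078, 0.997, 0.0], [0.0, 0.0, -1.0]]
force: [0.0, -0.1, 0.4]
width: -0.002
gripper_force: 0.1
```

```bash
python3 -c "from h import *;st()"
```

```text
t 16.4333 jig [-0.0203 -0.0494  0.0263] yawerr 0.09 F [ 0.05 -0.14  0.41] w -0.0015166088759682697
```

Call:
carry_out(increments=[[[0,0.001,0],0,1],[[0,0.001,0],0,1],[[0,0.001,0],0,1],[[0,0.001,0],0,1],[[0,0,0],0,1],[[0,0,0],0,1],[[0,0,0],0,1],[[0,0,0],0,1],[[0,0,0],0,1],[[0,0,0],0,1]])

```text
time: 17.27
tool_pos: [0.4934, -0.0212, 0.0263]
tool_rot: [[-0.997, 0.078, 0.0], [0.078, 0.997, 0.0], [-0.0, 0.0, -1.0]]
force: [-0.7, -0.1, -1.0]
width: 0.001
gripper_force: 0.0
```

```bash
python3 -c "from h import *;st()"
```

```text
t 17.2667 jig [-0.0202 -0.0457  0.0263] yawerr 0.1 F [-0.69 -0.14 -0.98] w 0.0005822119068178268
```

Call:
carry_out(increments=[[[0,0.001,0],0,1],[[0,0.001,0],0,1],[[0,0.001,0],0,1],[[0,0,0],0,1],[[0,0,0],0,1],[[0,0,0],0,1],[[0,0,0],0,1],[[0,0,0],0,1],[[0,0,0],0,1],[[0,0,0],0,1]])

```text
time: 18.1
tool_pos: [0.4936, -0.0184, 0.0263]
tool_rot: [[-0.997, 0.078, -0.0], [0.078, 0.997, -0.0], [0.0, -0.0, -1.0]]
force: [-0.9, -3.9, 1.1]
width: 0.003
gripper_force: 2.3
```

```bash
python3 -c "from h import *;st()"
```

```text
t 18.1 jig [-0.0203 -0.0429  0.0263] yawerr 0.09 F [-0.56 -3.95  1.15] w 0.00300583634588125
```

Call:
carry_out(increments=[[[0,0.0006,0],0,1],[[0,0,0],0,1],[[0,0,0],0,1],[[0,0,0],0,1],[[0,0,0],0,1],[[0,0,0],0,1],[[0,0,0],0,1],[[0,0,0],0,1],[[0,0,0],0,1],[[0,0,0],0,1]])

```text
time: 18.93
tool_pos: [0.4935, -0.0182, 0.0263]
tool_rot: [[-0.997, 0.077, -0.0], [0.077, 0.997, -0.001], [0.0, -0.001, -1.0]]
force: [-1.5, -6.1, 2.1]
width: 0.006
gripper_force: 3.2
```

```bash
python3 -c "from h import *;st()"
```

```text
t 18.9333 jig [-0.0203 -0.0427  0.0263] yawerr 0.07 F [-1.06 -6.16  2.07] w 0.005708584942809964
```

The force rises with no motion, so the sink is firmly against the stop. I back straight off, lift clear, and check.

Call:
carry_out(increments=[[[0,-0.002,0],0,1],[[0,-0.01,0],0,1],[[0,-0.02,0],0,1],[[0,-0.02,0],0,1],[[0,0,-0.03],0,1],[[0,0,-0.04],0,1],[[0,-0.03,-0.03],0,1],[[0,-0.04,0],0,1],[[0,-0.04,0],0,1],[[0,-0.04,0],0,1]])

```text
time: 19.77
tool_pos: [0.4786, -0.2201, 0.1272]
tool_rot: [[-0.997, 0.077, 0.003], [0.077, 0.997, -0.0], [-0.003, -0.0, -1.0]]
force: [1.1, 0.1, -0.6]
width: 0.002
gripper_force: 0.0
```

```bash
python3 - <<'E'
from h import *
look('t8');R,o=J['R'],J['o'];c=manip.get_calibration('top')
def pr(p,c=c):
    q=np.array(c['R'])@(R@np.array(p)+o)+np.array(c['t']);return np.array([c['fx']*q[0]/q[2]+c['cx'],c['fy']*q[1]/q[2]+c['cy']],np.float32)
im=cv2.imread('pics/t8.png')
# knob position
h=cv2.cvtColor(im,cv2.COLOR_BGR2GRAY)
m=(h[165:185,195:220]<90);ys,xs=np.nonzero(m);print('knob px',195+xs.mean(),165+ys.mean(), R.T@(ray('top',(195+xs.mean(),165+ys.mean()),.058)-o))
# rectified brightness profile along channel at z=.042, averaged over x
y=np.arange(-.06,.09,.002)
for x in(-.03,-.014):
    pts=np.array([pr((x,v,.042)) for v in y]);v=cv2.remap(im,pts[:,0][None],pts[:,1][None],cv2.INTER_LINEAR)[0]
    print(x);print([(int(a*1000),*b.tolist()) for a,b in zip(y,v)])
E
```

```text
t 19.7667 jig [-0.0199 -0.2451  0.1272] yawerr 0.03 F [ 1.05  0.15 -0.59] w 0.0015451418496927297
knob px 206.76315789473685 173.44736842105263 [0.03542871 0.06362598 0.058     ]
-0.03
[(-60, 120, 176, 208), (-57, 121, 177, 209), (-55, 122, 177, 208), (-53, 122, 177, 208), (-51, 122, 177, 208), (-49, 123, 178, 208), (-47, 123, 179, 209), (-45, 122, 178, 208), (-43, 122, 179, 208), (-41, 123, 179, 209), (-39, 122, 179, 208), (-37, 120, 175, 204), (-35, 115, 166, 195), (-33, 107, 152, 178), (-31, 102, 137, 157), (-29, 111, 135, 144), (-27, 129, 145, 146), (-25, 138, 153, 152), (-23, 142, 155, 153), (-21, 139, 152, 150), (-19, 138, 151, 149), (-17, 139, 153, 151), (-15, 140, 153, 152), (-13, 140, 153, 152), (-11, 141, 154, 153), (-9, 143, 158, 156), (-7, 146, 159, 157), (-5, 147, 160, 158), (-3, 150, 164, 161), (-1, 153, 167, 163), (0, 154, 168, 164), (2, 155, 168, 164), (4, 156, 168, 164), (6, 154, 168, 165), (8, 144, 158, 155), (10, 140, 153, 151), (12, 140, 153, 151), (14, 142, 155, 153), (16, 147, 159, 157), (18, 151, 164, 161), (20, 150, 163, 160), (22, 146, 160, 157), (24, 144, 15
[... 1581 characters left out ...]
, 162), (24, 153, 166, 163), (26, 153, 167, 163), (28, 152, 165, 162), (30, 149, 162, 159), (32, 147, 160, 158), (34, 147, 159, 158), (36, 143, 155, 155), (38, 140, 153, 153), (40, 142, 155, 154), (42, 143, 156, 154), (44, 140, 153, 151), (46, 142, 155, 153), (48, 146, 159, 156), (50, 157, 170, 167), (52, 178, 192, 186), (54, 195, 210, 203), (56, 203, 218, 210), (58, 206, 219, 211), (60, 207, 220, 213), (62, 207, 220, 212), (64, 206, 219, 212), (66, 205, 219, 212), (68, 205, 219, 212), (70, 204, 219, 212), (72, 203, 219, 212), (74, 203, 220, 213), (76, 201, 218, 212), (78, 190, 209, 208), (80, 166, 194, 205), (82, 141, 181, 204), (84, 125, 173, 205), (86, 119, 171, 205), (88, 119, 172, 205)]
```

The sink runs up to the stop's face with no gap, the stop hasn't moved (y = 0.0636), and the arm is clear. I'll hand it in.

```bash
python3 -c "
from cell import manip
print(manip.job_done())"
```

```text
the job is handed in; nothing more can be done
None
```

I handed the job in with the stop's pin in the index block's notch and the heat sink's end against the stop, by the last camera and force checks; the judge's result was not shown.

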